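Hold the cam bolt at its mark for the nut

TASK

The lock nut on the near side of this suspension bracket is about to be run down, so the cam bolt behind it must be kept from turning. Reach down with the fingers through the narrow gap between the bracket's rear ear and the cross-member, grip the hidden hexagon head of the bolt, bring the bolt fully home so that its cam disc lies flush against the ear, and turn it until the white mark on the cam stands straight up at the white mark on the ear's top edge. The arm's rubber bush winds it back as soon as it is let go, so finish while still gripping the head and holding it home and on the mark; leave the bottle, ratchet and phone alone.

Things in the scene. Friction and masses are not known exactly. Their poses are not given: they have to be found in the camera images.
- bracket: Grey bracket on a steel base plate 230 x 180 x 10 mm, fixed to the bench. Origin on the bench below the bolt axis, in the rear face of the rear ear; x along the bolt, away from the robot, y left, z up. Bolt axis at z = 100 mm. Ears 8 mm thick, 68 wide, tops at z = 130: rear ear x -8 to 0, front ear x -62 to -54. Nut on the near side, to x = -104. A black arm slopes down to -y, x -54 to -8.
- gap (a point): Middle of the gap's mouth, axes as bracket, at bracket x 31, y 0, z 108 mm. The gap between the rear ear and the cross-member is 62 mm in x, open above and at its ends, clear down to z = 30. The cross-member behind it (box section, x 62 to 102, y -75 to 75) has its top at z = 108. Two lips 5 mm wide stand 4.5 mm out of the rear ear at y = +-25.5 mm, z 84 to 124, beside the cam.
- bolt_head: Zinc hexagon head of the cam bolt: 27 mm across flats, 31 across corners, 14 thick along x. Origin at its centre: in bracket mm x = 21 + bolt_out, y = 5 x bolt_turn, z = 100. Axes: the bracket's turned by bolt_turn about x. Two flats face its y axis turned 0.30 rad about +x (y towards z), so fingers straight down, closing along bracket y, fit flat at bolt_turn = -0.30.
- cam_mark (a point): White mark, 5 mm wide, on the rim of the cam disc, at the disc's rear face; axes as bolt_head. The zinc disc (44 mm dia., 6 thick, centre 5 mm off the bolt axis towards this mark) sits between ear and head, joined to the head by a collar 8 mm long, 31 mm dia. This mark is straight above the bolt axis at bolt_turn = 0. A thin white line on the end of the head points the same way.
- ref_mark (a point): White reference mark, 5 mm wide, on the top edge of the bracket's rear ear, straight above the bolt axis (bracket x 0, y 0, z 130 mm); axes as bracket.
- bolt_out (a joint): How far the bolt stands back from home, m: 0 = home, cam disc flush on the rear ear; 0.015 = stop. It slides along bracket x against about 3 N of friction and stays where it is put. Starts at 0.008 to 0.014.
- bolt_turn (a joint): Turn of the bolt about bracket +x, rad: 0 = cam mark straight up at the reference mark; positive is clockwise seen from the robot. Starts at -0.65 to -0.45 (mark leaning to +y). The bush turns it back towards -0.55 with 0.35 N m/rad (0.19 N m at the mark), friction 0.04 N m; range -1.0 to 0.7. Fingers gripping two flats at 0 are tilted 0.30 rad about bracket +x (wrist leaning to -y).
- cola_bottle: Upright drink bottle, 65 mm dia., 204 mm tall, origin at the centre of its underside; bystander.
- ratchet: Ratchet handle lying flat, 39 x 240 x 28 mm, long axis y, origin at the centre of its underside; bystander.
- phone: Black keypad phone lying flat, 46 x 108 x 14 mm, long axis y, origin at the centre of its underside; bystander.

How it is judged (in metres and radians):
At the end, for the whole second after the job is handed in: The bolt is home (bolt_out under 2 mm), its mark within 0.12 rad of the reference mark, and the fingers still hold the head: over 12 N of contact force on it, with the head between them (grip centre within 28 mm of the head's centre) (value of joint bolt_out below 0.002 m and value of joint bolt_turn between -0.12 and 0.12 rad and contact force between the fingers and bolt_head above 12 N and distance between the grasp point and bolt_head below 0.028 m); the arm keeps its last pose, push and grip.
It fails at once if the bottle is knocked (distance of cola_bottle from where it was at the start of the episode above 0.03 m).
It fails at once if the ratchet is knocked (distance of ratchet from where it was at the start of the episode above 0.03 m).
It fails at once if the phone is knocked (distance of phone from where it was at the start of the episode above 0.03 m).
It also fails if it takes over 38 s, if anything falls off the work surface, if the arm or the gripper's body presses on something with over 40 N, if the wrist force passes 120 N, or if a joint passes its speed limit or range.

ROBOT

A 6-joint arm with a two-finger parallel gripper is mounted at the origin on a cart in front of the work surface, level with it; the furniture and walls round the work are solid. World frame = base frame: x ahead of the robot, y to its left, z up, the work surface at z = 0. Lengths are in mm, angles in rad, forces in N, time in s.
With the tool pointing down it reaches from about 425 to 950 mm from the base axis. Payload 3.5 kg.
Tool frame: the origin (TCP) lies where the fingers leave the gripper's body, on its centre line; the fingertips stand 73 mm ahead of it and the grasp point (between the pads) lies 54 mm ahead of it; z points along the fingers, y is the line along which they close (so a half turn about z gives the same grasp; the last joint's range is limited). The gripper opens to 85 mm and grips with 20 to 120 N. Pads are 22 mm wide; open, the fingers measure 114 mm over their backs; the gripper's body (76 mm by 85 mm) begins 54 mm behind the grasp point. The pads swing forward as they close: fully open they stand 13 mm farther back than shut.
Start: joints at [-1.291, 0.286, 1.577, -0, 1.279, -0.15], TCP at [281.286, -613.584, 303.925] pointing down, gripper open.
Joint ranges: [-2.77, 2.77], [-0.9, 2.22], [0.21, 2.48], [-1.53, 4.67], [0.24, 2.81], [-2.84, 2.84]. Speed limits (rad/s): [2.79, 2.79, 3.14, 3.14, 3.14, 3.14].

INTERFACE

Orientations are given as a unit quaternion [x, y, z, w].
In Python, from bench import state, get_image, calibration, hand_in gives the robot as it stands.
- The arm moves only by the shell command python3 -m handwheel 'ROWS'. ROWS is JSON, one flat list of numbers, 7 for each row, row after row: the shift along the tool's x, y, z in units of 30 cm (1.0 is 30 cm), then the turn, a rotation vector about the tool's x, y, z in units of 360 degrees (1.0 is 360 degrees), then the opening, from 0 (shut) to 1 (fully open). In form: [x, y, z, ax, ay, az, jaw, x, y, z, ax, ay, az, jaw, ...]. A call has exactly 5 rows; each row shifts and turns the commanded pose from where the row before left it, along the tool's axes as they then stand; what a row does not reach is not made up. A row lasts 1/8 s, in which the tool goes at most 62.5 mm and 10.7 degrees, less where a joint would pass 70% of its speed; a pose out of reach is approached as far as the arm can. A call with a number of a shift or a turn outside -1 to 1 is refused whole. A call with a gripper value outside its range is refused whole. The fingers move at their own pace and stop on an object; the grip force is fixed at half the most. Time passes only in rows, so rows that do not move let the fingers close, or fill a call up. It gives the time, the measured TCP pose, the force, the opening and the grip force at its end, in the units of the state.
- state(): the state, without advancing time (a new reading comes with each control period).
- get_image(name): name is "scene" or "top"; returns the picture (420x560x3 uint8, blue, green, red); there is no depth.
- calibration(name): a dict with "fx", "fy", "cx", "cy" (pixels), "rvec" (rotation vector, rad) and "tvec" (3), from world to camera coordinates, as OpenCV has them. Camera axes: x right, y down, z forward; pixel columns grow to the right and rows downward; lengths in mm; the calibration is good to about 2 mm. A picture is of the moment at which its call begins. calibration takes no time and is no camera call.
- hand_in(): hands the job in; it is judged then, once.
The state is a dict: "t": time; "joint_positions": joint angles; "joint_velocities": joint speeds; "joint_efforts": joint torques, N m; "tool_pos": TCP position; "tcp_rot": TCP orientation; "wrist_force": force on the tool from outside, world axes, zero at the start; "wrist_torque": the same for the moment, N m; "width": finger opening in mm; "gripper_force": force on a finger pad.
Only numpy, scipy, OpenCV 4.12 (cv2) and the standard library are available. Lean on these libraries where they do the work, as an engineer would, in place of code of your own. Each camera call takes 0.05 s, during which the arm holds its last target. There are 200 camera calls.

## Working session

There is one attempt and no reset: what is moved stays moved. The work goes in short steps, Python scripts to look and compute and a shell command to move; the robot and the scene stay as the last step left them, time stands still between calls to the robot, and variables do not carry over. Pictures are saved under pics/ and viewed, at most 10 in all, crops included, and the job is handed in when it is done.

```bash
mkdir -p pics; python3 - <<'E'
from bench import *
import cv2
s=state();print(s)
for n in("scene","top"):
    cv2.imwrite(f"pics/{n}0.png",get_image(n));print(calibration(n))
E
```

```text
{'t': 0.0, 'joint_positions': array([-1.29100249e+00,  2.87173274e-01,  1.57818970e+00,  1.95204919e-05,
        1.27860252e+00, -1.50017762e-01]), 'joint_velocities': array([ 0.00096809,  0.00064363,  0.00048307,  0.00081447, -0.00243991,
       -0.00141928]), 'joint_efforts': array([-1.27396033e-04, -4.05982339e+01, -2.92626840e+01, -1.64576704e-04,
        5.83595989e-03,  7.19887424e-06]), 'tool_pos': array([ 281.15374879, -613.11766572,  302.53502718]), 'tcp_rot': array([ 9.76996401e-01,  2.13252489e-01, -6.76070433e-05, -1.18453108e-03]), 'wrist_force': array([-0.33883065,  0.68382892, -0.61416263]), 'wrist_torque': array([0.00680487, 0.00026326, 0.05006258]), 'gripper_force': 0.0, 'width': 85.50289619738469}
{'fx': 496.59042797576996, 'fy': 496.59042797576996, 'cx': 294.2383662334234, 'cy': 208.93550009322905, 'rvec': array([ 2.28356685, -0.86680366,  0.35776751]), 'tvec': array([-392.41033064,  352.98277397, 1312.74348225])}
{'fx': 424.9351682223376, 'fy': 424.9351682223376, 'cx': 270.3895521398646, 'cy': 209.062769926918, 'rvec': array([ 2.13151768, -2.0712628 ,  0.23565478]), 'tvec': array([  31.3155475 ,  573.13809504, 1259.81052224])}
```

View pics/scene0.png

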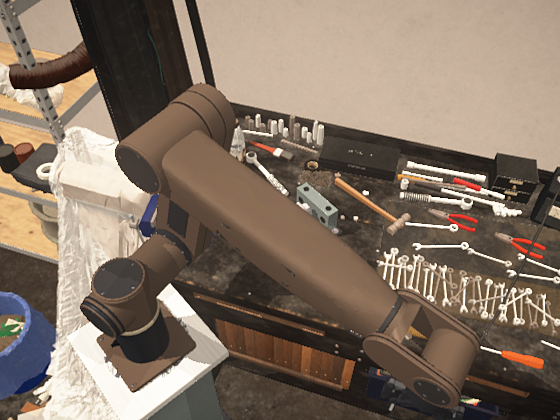

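View pics/top0.png

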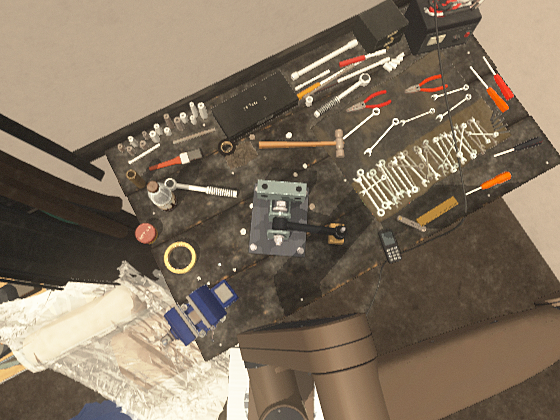

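The scene view shows only the cross-member (318,205), because the arm hides the rest of the bracket. In the top view the bracket is at about (280,215), the bottle cap at (146,232), the ratchet at (205,188) and the phone at (391,246). I'll zoom in on the bracket.

```bash
python3 - <<'E'
import cv2
i=cv2.imread("pics/top0.png")
cv2.imwrite("pics/topz.png",cv2.resize(i[170:265,235:355],None,fx=6,fy=6,interpolation=cv2.INTER_CUBIC))
E
```

```text
(no output)
```

View pics/topz.png

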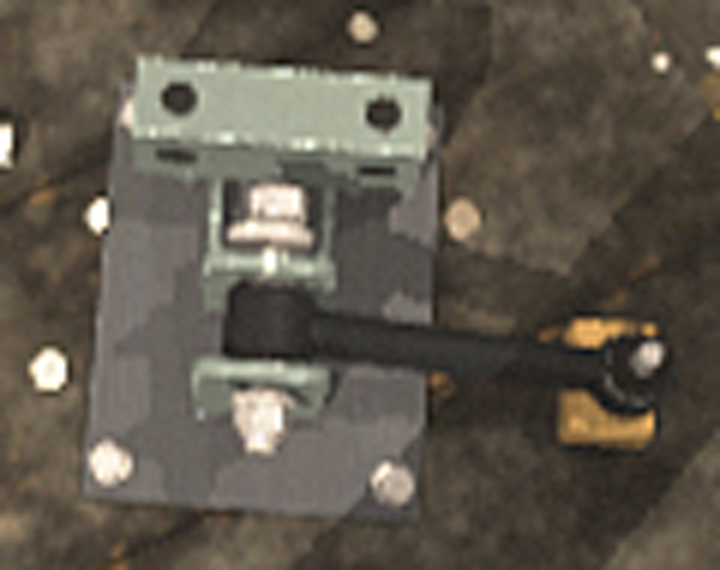

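The zoom shows the cross-member top with corners at (138,58), (430,78), (428,157) and (131,138). The reference mark is at (270,260), the cam disc at (270,233) and the head at (277,203).

```bash
cat > h.py <<'E'
import numpy as np,cv2
from bench import *
from scipy.spatial.transform import Rotation as R
def ray(n,px,z):
    c=calibration(n);Rm=cv2.Rodrigues(c['rvec'])[0];o=-Rm.T@c['tvec']
    d=Rm.T@np.array([(px[0]-c['cx'])/c['fx'],(px[1]-c['cy'])/c['fy'],1]);return o+d*(z-o[2])/d[2]
def proj(n,p):
    c=calibration(n);return cv2.projectPoints(np.array(p,float).reshape(-1,3),c['rvec'],c['tvec'],np.array([[c['fx'],0,c['cx']],[0,c['fy'],c['cy']],[0,0,1.]]),None)[0].reshape(-1,2)
E
python3 - <<'E'
from h import *
z2=lambda u:((u[0]+.5)/6-.5+235,(u[1]+.5)/6-.5+170)
Q=[((138,58),108,(102,75)),((430,78),108,(102,-75)),((428,157),108,(62,-75)),((131,138),108,(62,75)),((270,260),130,(0,0)),((86,494),10,None),((418,518),10,None),((110,462),10,None)]
W=np.array([ray("top",z2(u),z)[:2] for u,z,b in Q]);print(W.round(1))
B=np.array([b for *_,b in Q if b],float);w=W[:5]
H=(B-B.mean(0)).T@(w-w.mean(0));th=np.arctan2(H[0,1]-H[1,0],H[0,0]+H[1,1])
Rm=np.array([[np.cos(th),-np.sin(th)],[np.sin(th),np.cos(th)]]);t=w.mean(0)-Rm@B.mean(0)
print(th,t,(B@Rm.T+t-w).round(1))
for u,z in(((270,233),115),((277,203),113)):print(Rm.T@(ray("top",z2(u),z)[:2]-t))
# head end edge / disc: 
s=state();print(R.from_quat(s['tcp_rot']).as_matrix().round(3),s['tool_pos'])
E
```

```text
[[654.6  89.4]
 [648.3 -59.7]
 [606.6 -59.1]
 [612.2  91.4]
 [546.2  19.9]
 [443.  112.2]
 [435.3 -63.6]
 [460.4 100.1]]
-0.041637726719918104 [548.03553406  19.12754899] [[-1.5  0.4]
 [-1.4 -0.4]
 [ 0.2  0.7]
 [ 0.9  0. ]
 [ 1.9 -0.8]]
[15.19661195  1.50358922]
[31.31789932 -1.00631138]
[[ 0.909  0.417 -0.001]
 [ 0.417 -0.909  0.002]
 [ 0.    -0.002 -1.   ]] [ 281.17672054 -613.17344576  302.64354563]
```

```bash
python3 -m handwheel '[0.148,-0.124,0,0,0,0,1, 0.148,-0.124,0,0,0,0,1, 0.148,-0.124,0,0,0,0,1, 0.148,-0.124,0,0,0,0,1, 0.148,-0.124,0,0,0,0,1]'; python3 -m handwheel '[0.148,-0.124,0,0,0,0,1, 0.148,-0.124,0,0,0,0,1, 0.148,-0.124,0,0,0,0,1, 0.148,-0.124,0,0,0,0,1, 0.148,-0.124,0,0,0,0,1]'
cat >> h.py <<'E'
BO=np.array([547.5,19.3,0]);TH=-0.042
def target(bx,by,bz,tilt,back=54):
    "TCP pose with the point `back` mm ahead of TCP at bracket (bx,by,bz), tilted about bracket x"
    Rb=R.from_euler('z',TH);Rt=Rb*R.from_euler('x',tilt)*R.from_matrix(np.diag([1,-1,-1.]))
    return BO+Rb.apply([bx,by,bz])-Rt.apply([0,0,back]),Rt
def go(*a,**k):
    "shift then turn needed, in move units, and where the tool is in bracket axes"
    p,Rt=target(*a,**k);s=state();Rc=R.from_quat(s['tcp_rot'])
    Rb=R.from_euler('z',TH);g=Rb.inv().apply(s['tool_pos']+Rc.apply([0,0,54])-BO)
    print('shift now',(Rc.inv().apply(p-s['tool_pos'])/300).round(4),'shift after turn',(Rt.inv().apply(p-s['tool_pos'])/300).round(4),
     'turn',((Rc.inv()*Rt).as_rotvec()/2/np.pi).round(4))
    e=(Rb.inv()*Rc*R.from_matrix(np.diag([1,-1,-1.]))).as_rotvec()
    print('grasp in bracket',g.round(1),'tilt',e.round(3),'F',Rb.inv().apply(s['wrist_force']).round(1),'T',Rb.inv().apply(s['wrist_torque']).round(2),'w',round(s['width'],1),'gf',round(s['gripper_force'],1),'t',s['t'])
E
python3 -c "
from h import *
go(32,-2.5,230,-0.25)"
```

```text
t: 0.72
tool_pos: [405.9, -350.1, 303.5]
tcp_rot: [0.977, 0.213, -0.0, -0.0]
wrist_force: [0.0, 0.9, 1.1]
width: 85.6
gripper_force: 0.0
t: 1.35
tool_pos: [530.2, -88.5, 303.6]
tcp_rot: [0.977, 0.213, -0.0, -0.0]
wrist_force: [-0.4, -1.0, 0.5]
width: 85.6
gripper_force: 0.0
shift now [ 0.3137 -0.2865  0.0709] shift after turn [ 0.1492 -0.4029 -0.0297] turn [-0.0391 -0.0093  0.0747]
grasp in bracket [ -12.8 -108.5  249.6] tilt [0.    0.    0.472] F [-0.4 -1.   0.5] T [-0.04  0.    0.  ] w 85.6 gf 0.0 t 1.35
```

```bash
python3 -m handwheel '[0,0,0,-0.0078,-0.0019,0.015,1, 0,0,0,-0.0078,-0.0019,0.015,1, 0,0,0,-0.0078,-0.0019,0.015,1, 0,0,0,-0.0078,-0.0019,0.015,1, 0,0,0,-0.0078,-0.0019,0.015,1]' >/dev/null
python3 - <<'E'
from h import *
go(32,-2.5,230,-0.25)
a=get_image("scene");b=get_image("top");cv2.imwrite("pics/s1.png",a);cv2.imwrite("pics/t1.png",b)
g=lambda p:BO+R.from_euler('z',TH).apply(p)
q=proj("scene",[g(p) for p in((0,0,130),(31,-2.5,100),(102,75,108))]);print(q)
c=q[1].astype(int)
z=cv2.resize(a[c[1]-50:c[1]+50,c[0]-65:c[0]+65],None,fx=6,fy=6,interpolation=cv2.INTER_CUBIC);cv2.imwrite("pics/s1z.png",z);print(c)
E
```

```text
shift now [ 0.1491 -0.4091 -0.0326] shift after turn [ 0.1511 -0.4084 -0.0318] turn [ 0.0002  0.0003 -0.0007]
grasp in bracket [ -13.4 -123.6  251.1] tilt [-0.251  0.002 -0.005] F [0.  0.8 0.4] T [ 0.16 -0.06 -0.03] w 85.9 gf 0.0 t 1.975
[[295.58407767 204.88125147]
 [303.72974609 207.30064748]
 [305.06376296 181.05539714]]
[303 207]
```

View pics/s1z.png

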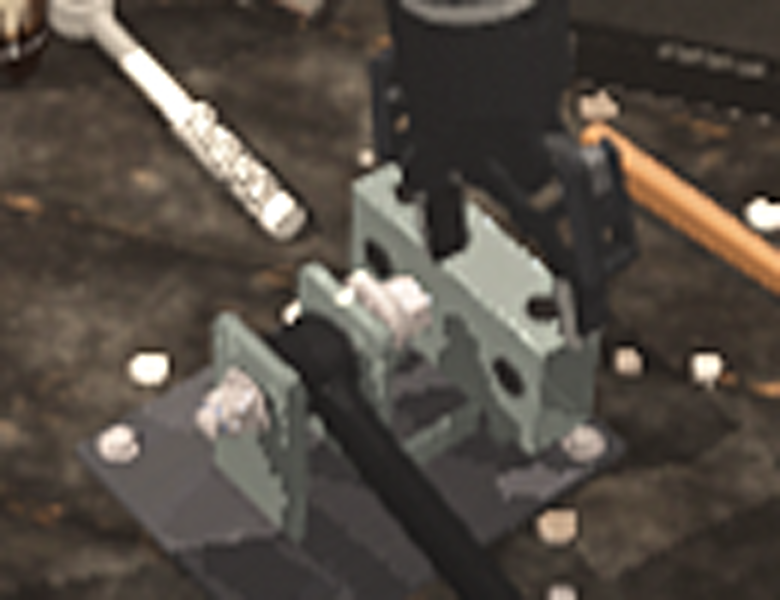

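The head is visible at zoom (410,310), the cam disc at (370,295) and the rear-ear mark at (345,292), so my model prediction of (346,287) is close. I'll check the fit with other corners.

```bash
python3 - <<'E'
from h import *
g=lambda p:BO+R.from_euler('z',TH).apply(p)
P=[(0,0,130),(0,34,130),(-8,34,130),(-62,34,130),(-62,-34,130),(62,75,108),(62,-75,108),(102,-75,108),(-104,0,100),(38,-2.5,100),(31,-2.5,115)]
for p,q in zip(P,(proj("scene",[g(p) for p in P])-[238,157]+.5)*6-.5):print(p,q.round())
E
python3 -c "
import cv2
i=cv2.imread('pics/s1.png')[180:250,265:350];cv2.imwrite('pics/s1y.png',cv2.resize(i,None,fx=9,fy=8,interpolation=cv2.INTER_CUBIC)[:600])"
```

```text
(0, 0, 130) [348. 290.]
(0, 34, 130) [305. 251.]
(-8, 34, 130) [292. 258.]
(-62, 34, 130) [207. 308.]
(-62, -34, 130) [294. 390.]
(62, 75, 108) [347. 180.]
(62, -75, 108) [539. 349.]
(102, -75, 108) [598. 312.]
(-104, 0, 100) [183. 430.]
(38, -2.5, 100) [407. 298.]
(31, -2.5, 115) [398. 284.]
```

View pics/s1y.png

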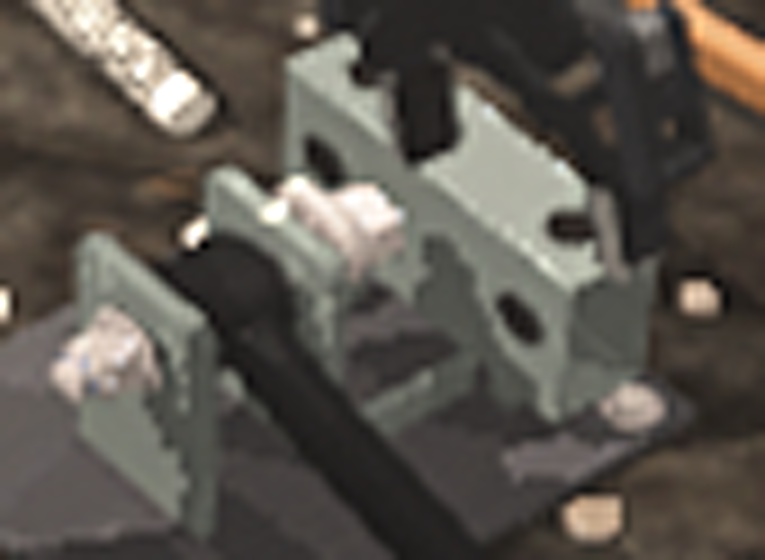

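The scene view puts the bracket about 1 px (roughly 2 mm) towards -y of my fit, which is within calibration error, so I'll split the difference. Next I move above the gap.

```bash
sed -i 's/547.5,19.3,0/547.5,18,0/' h.py; python3 -m handwheel '[0.03,-0.081,-0.0065,0,0,0,1, 0.03,-0.081,-0.0065,0,0,0,1, 0.03,-0.081,-0.0065,0,0,0,1, 0.03,-0.081,-0.0065,0,0,0,1, 0.03,-0.081,-0.0065,0,0,0,1]' >/dev/null
python3 -m handwheel '[0,0,0,0,0,0,1, 0,0,0,0,0,0,1, 0,0,0,0,0,0,1, 0,0,0,0,0,0,1, 0,0,0,0,0,0,1]' >/dev/null
python3 - <<'E'
from h import *
go(32,-2.5,100,-0.25)
a=get_image("scene");cv2.imwrite("pics/s2.png",a)
cv2.imwrite("pics/s2z.png",cv2.resize(a[120:250,230:390],None,fx=4.6,fy=4.6,interpolation=cv2.INTER_CUBIC))
E
```

```text
shift now [-4.000e-04 -1.090e-01  4.234e-01] shift after turn [-0.0005 -0.109   0.4234] turn [-0.      0.0001 -0.0004]
grasp in bracket [ 32.1  -2.8 231.2] tilt [-0.25   0.001 -0.002] F [-0.2 -0.8 -0.5] T [ 0.13  0.02 -0.03] w 85.4 gf 0.0 t 3.325
```

View pics/s2z.png

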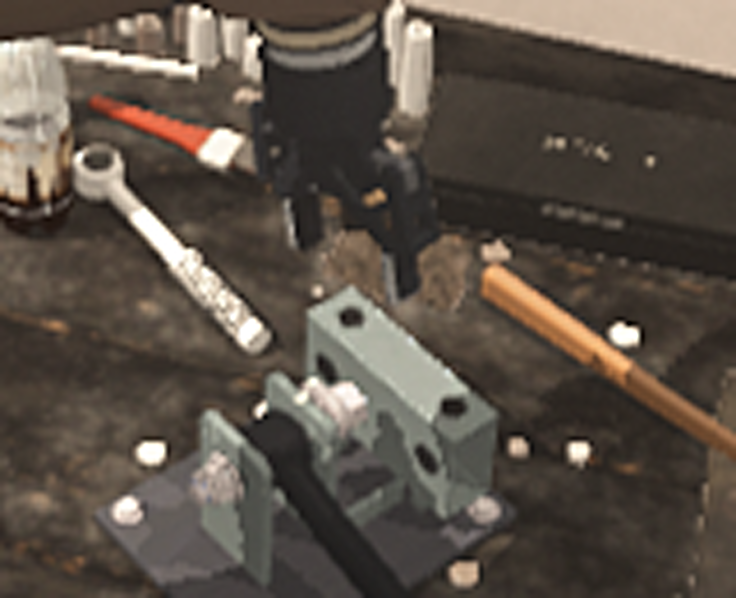

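The fingers now hang behind and above the bracket with nothing hiding it. The cross-member top corners are at crop (350,287), (307,310), (497,410) and (437,432), and the head is at (345,400).

```bash
python3 - <<'E'
from h import *
g=lambda p:BO+R.from_euler('z',TH).apply(p)
P=[(102,75,108),(62,75,108),(102,-75,108),(62,-75,108),(36,-2.5,100)]
U=[(350,287),(307,310),(497,410),(437,432),(355,400)]
s=state();Rc=R.from_quat(s['tcp_rot'])
tips=[s['tool_pos']+Rc.apply([0,y,60]) for y in(-43,43)]
print(((proj("scene",tips)-[230,120]+.5)*4.6-.5).round())
Rb=R.from_euler('z',TH)
for p,q,u in zip(P,(proj("scene",[g(p) for p in P])-[230,120]+.5)*4.6-.5,U):
    w=ray("scene",((u[0]+.5)/4.6-.5+230,(u[1]+.5)/4.6-.5+120),p[2]);print(p,q.round(),u,(Rb.inv().apply(w-BO)-p).round(1))
E
```

```text
[[309. 246.]
 [397. 295.]]
(102, 75, 108) [348. 284.] (350, 287) [-1.2 -3.2  0. ]
(62, 75, 108) [304. 309.] (307, 310) [ 1.4 -1.8  0. ]
(102, -75, 108) [497. 410.] (497, 410) [0.4 0.1 0. ]
(62, -75, 108) [452. 439.] (437, 432) [-3.3 10.4  0. ]
(36, -2.5, 100) [348. 401.] (355, 400) [ 4.2 -2.2  0. ]
```

The fit agrees, so I descend.

```bash
python3 -m handwheel '[0,-0.013,0.05,0,0,0,1, 0,-0.013,0.05,0,0,0,1, 0,-0.013,0.05,0,0,0,1, 0,-0.013,0.05,0,0,0,1, 0,-0.013,0.05,0,0,0,1]' 
python3 -m handwheel '[0,-0.009,0.035,0,0,0,1, 0,-0.009,0.035,0,0,0,1, 0,-0.009,0.035,0,0,0,1, 0,-0.009,0.035,0,0,0,1, 0,-0.009,0.035,0,0,0,1]'
python3 -c "
from h import *
go(32,-2.5,98,-0.25)"
```

```text
t: 4.0
tool_pos: [579.9, 28.0, 204.4]
tcp_rot: [0.992, -0.022, -0.003, 0.125]
wrist_force: [-0.3, 0.2, -0.4]
width: 85.2
gripper_force: 0.0
t: 4.62
tool_pos: [580.2, 28.1, 151.0]
tcp_rot: [0.992, -0.022, -0.003, 0.125]
wrist_force: [0.1, 0.5, -0.5]
width: 85.3
gripper_force: 0.0
shift now [-0.0007  0.0012  0.0028] shift after turn [-0.0007  0.0012  0.0028] turn [-0.      0.0001 -0.0003]
grasp in bracket [32.2 -1.9 98.7] tilt [-0.25   0.    -0.002] F [ 0.1  0.5 -0.5] T [ 0.14 -0.01 -0.01] w 85.3 gf 0.0 t 4.625
```

```bash
python3 -m handwheel '[0,0,0,0,0,0,0.5, 0,0,0,0,0,0,0.5, 0,0,0,0,0,0,0.45, 0,0,0,0,0,0,0.4, 0,0,0,0,0,0,0.4]' >/dev/null
python3 -c "
from h import *
go(32,-2.5,98,-0.25)"
python3 -m handwheel '[0,0,0,0,0,0,0.36, 0,0,0,0,0,0,0.33, 0,0,0,0,0,0,0.3, 0,0,0,0,0,0,0.2, 0,0,0,0,0,0,0.2]' >/dev/null
python3 -c "
from h import *
go(32,-2.5,98,-0.25)"
```

```text
shift now [-0.0008  0.0007  0.0055] shift after turn [-0.0008  0.0007  0.0055] turn [-0.      0.0001 -0.0003]
grasp in bracket [32.2 -1.9 99.5] tilt [-0.25   0.    -0.002] F [-0.5  0.7  0.2] T [0.1  0.05 0.01] w 34.0 gf 0.0 t 5.25
shift now [-0.0005 -0.      0.0056] shift after turn [-0.0005 -0.      0.0056] turn [ 0.0001  0.0002 -0.0003]
grasp in bracket [32.1 -2.1 99.6] tilt [-0.25   0.001 -0.002] F [-2.7 -0.   4.8] T [-0.24  0.34 -0.12] w 25.8 gf 58.1 t 5.875
```

Gripped: width is 25.8 mm and side forces are small. Now I push it home.

```bash
python3 -m handwheel '[-0.006,0,0,0,0,0,0, -0.006,0,0,0,0,0,0, -0.006,0,0,0,0,0,0, -0.006,0,0,0,0,0,0, -0.006,0,0,0,0,0,0]' >/dev/null
python3 -c "
from h import *
go(21,-2.5,98,-0.25)"
```

```text
shift now [-0.0078  0.0002  0.0059] shift after turn [-0.0078  0.0002  0.0059] turn [ 0.     -0.     -0.0003]
grasp in bracket [23.4 -2.  99.7] tilt [-0.25  -0.    -0.002] F [ 3.1 -2.7  2.9] T [-0.34 -0.38  0.09] w 25.9 gf 58.5 t 6.5
```

```bash
python3 -m handwheel '[-0.003,0,0,0,0,0,0, -0.003,0,0,0,0,0,0, -0.003,0,0,0,0,0,0, 0,0,0,0,0,0,0, 0,0,0,0,0,0,0]' >/dev/null
python3 -c "
from h import *
go(21,-2.5,98,-0.25)"
python3 -m handwheel '[-0.003,0,0,0,0,0,0, -0.003,0,0,0,0,0,0, -0.003,0,0,0,0,0,0, 0,0,0,0,0,0,0, 0,0,0,0,0,0,0]' >/dev/null
python3 -c "
from h import *
go(21,-2.5,98,-0.25)"
```

```text
shift now [-0.0009  0.0002  0.006 ] shift after turn [-0.0009  0.0002  0.006 ] turn [-0.     -0.0003 -0.0003]
grasp in bracket [21.4 -2.  99.7] tilt [-0.25  -0.002 -0.002] F [ 4.5 -3.9  1.7] T [-0.45 -0.7   0.18] w 26.4 gf 58.5 t 7.125
shift now [ 0.0008 -0.0001  0.0066] shift after turn [ 0.0009 -0.0001  0.0066] turn [-0.0002 -0.0015 -0.0004]
grasp in bracket [21.3 -2.  99.9] tilt [-0.249 -0.01  -0.001] F [12.6 -4.  -3.7] T [-0.32 -1.89  0.45] w 25.9 gf 58.8 t 7.75
```

The contact force is now rising with the grasp at x = 21.3 mm, so the bolt is home. Next I turn about the bolt axis, first half.

```bash
python3 -m handwheel '[0,0.009,0.0003,0.00875,0,0,0, 0,0.009,0.0003,0.00875,0,0,0, 0,0.009,0.0003,0.00875,0,0,0, 0,0.009,0.0003,0.00875,0,0,0, 0,0,0,0,0,0,0]' >/dev/null
python3 -c "
from h import *
go(21,-1.5,100,-0.03)"
```

```text
shift now [ 0.0011  0.0017 -0.0004] shift after turn [ 0.0011  0.0017 -0.0005] turn [-0.0003 -0.0017 -0.0007]
grasp in bracket [21.2 -0.9 99.8] tilt [-0.028 -0.01  -0.004] F [11.4 -0.8 -1.7] T [-0.2  -1.77  0.05] w 26.2 gf 59.2 t 8.375
```

```bash
python3 -m handwheel '[0,0.009,0.0003,0.00875,0,0,0, 0,0.009,0.0003,0.00875,0,0,0, 0,0.009,0.0003,0.00875,0,0,0, 0,0.009,0.0003,0.00875,0,0,0, 0,0.009,0.0003,0.00875,0,0,0]' >/dev/null
python3 -m handwheel '[0,0.009,0.0003,0.00875,0,0,0, 0,0,0,0,0,0,0, 0,0,0,0,0,0,0, 0,0,0,0,0,0,0, 0,0,0,0,0,0,0]' >/dev/null
python3 - <<'E'
from h import *
go(21,0,100,0.30)
a=get_image("scene");b=get_image("top");cv2.imwrite("pics/s3.png",a);cv2.imwrite("pics/t3.png",b)
f=lambda i:cv2.resize(i,(400,400),interpolation=cv2.INTER_CUBIC)
cv2.imwrite("pics/st3.png",np.hstack([f(a[180:240,270:330]),f(b[185:235,255:305])]))
E
```

```text
shift now [ 0.0012  0.0024 -0.0013] shift after turn [ 0.0012  0.0024 -0.0013] turn [ 0.     -0.0018 -0.0005]
grasp in bracket [21.3  0.8 99.8] tilt [ 0.3   -0.011 -0.005] F [13.2 -1.3 -2.6] T [-0.53 -1.79 -0.51] w 26.4 gf 59.3 t 9.625
```

View pics/st3.png

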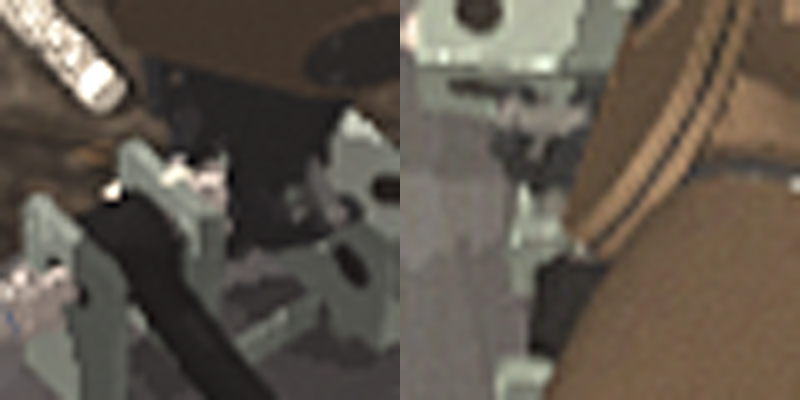

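The scene half (left) shows the cam close behind the ear, with white near (175,162); the arm hides the top view. I'll zoom in on the mark before (left) and after (right).

```bash
python3 - <<'E'
from h import *
f=lambda i:cv2.resize(i[196:222,282:310],(400,372),interpolation=cv2.INTER_CUBIC)
cv2.imwrite("pics/cmp.png",np.hstack([f(cv2.imread("pics/s2.png")),f(cv2.imread("pics/s3.png"))]))
g=lambda p:BO+R.from_euler('z',TH).apply(p)
P=[(0,0,130),(6,0,127),(6,-14,124),(6,14,124)]
print((proj("scene",[g(p) for p in P])-[282,196]+.5)*400/28)
E
```

```text
[[205.39217765 137.5078244 ]
 [227.17881675 133.92542272]
 [269.94370951 182.55898729]
 [184.11174194 104.99615983]]
```

View pics/cmp.png

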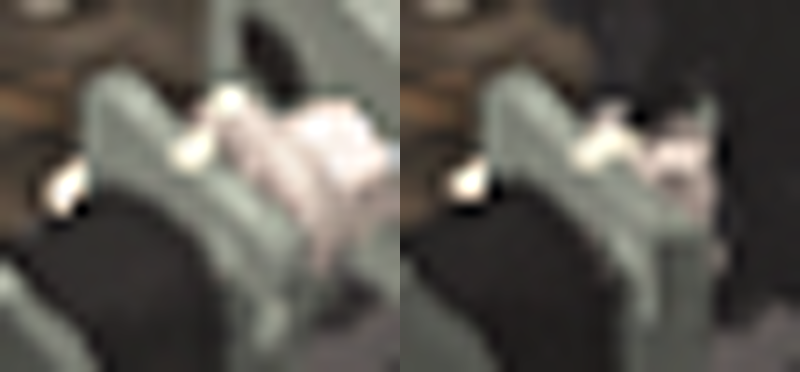

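After the turn, the cam mark, previously apart at (232,98), has merged with the reference mark around (205,140) and the disc lies against the ear. Tilt is 0.30, the push is 13 N and the grip 59 N, so I hand in.

```bash
python3 -c "
from bench import *
print(hand_in())"
```

```text
the job is handed in; nothing more can be done
None
```

I handed the job in still gripping the head (59 N), pushing the bolt home with about 13 N and with its cam mark at the reference mark; the pictures and force readings agree, but no verdict came back.

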